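Stand the fallen board-support posts up again in their rack

TASK

Two of the five board-support posts in the aluminium channel have toppled and lean over its side walls, one towards the robot and one away. Stand both upright in the channel, each in its own place in the row, holding each one until its foot is on the channel floor instead of letting it drop or flop over. Leave the three standing posts upright where they are, and do not disturb the parts bin, the meter or the screwdriver.

Things in the scene. Friction and masses are not known exactly. Their poses are not given: they have to be found in the camera images.
- rack: fixed aluminium U-channel, open at both ends, 500 mm long (its y axis), 82 mm wide over all (its x axis), 54 mm high: floor 6 mm thick, two side walls 5 mm thick, 72 mm apart inside. Origin at the centre of its underside, on the table. Five posts share it in one row along y, about 95 mm apart (at least 85 mm), in any order
- post_near: Toppled post, 130 mm tall: square steel foot 40 x 40 x 30 mm, round black shaft 22 mm thick, 100 mm long. Origin on the axis at the top of the foot (30 mm above the underside); z runs along the shaft to its free end. It leans on the wall nearer to the robot, about 52 degrees from vertical, foot in the channel, free end out over the wall towards the robot
- post_far: Toppled post, 130 mm tall: square steel foot 40 x 40 x 30 mm, round black shaft 22 mm thick, 100 mm long. Origin on the axis at the top of the foot (30 mm above the underside); z runs along the shaft to its free end. It leans on the wall farther from the robot, about 52 degrees from vertical, foot in the channel, free end out over the wall away from the robot
- post_s1: Standing post, 130 mm tall: square steel foot 40 x 40 x 30 mm, round black shaft 22 mm thick, 100 mm long. Origin on the axis at the top of the foot (30 mm above the underside); z runs along the shaft to its free end. 
- post_s2: Standing post, 130 mm tall: square steel foot 40 x 40 x 30 mm, round black shaft 22 mm thick, 100 mm long. Origin on the axis at the top of the foot (30 mm above the underside); z runs along the shaft to its free end. 
- post_s3: Standing post, 130 mm tall: square steel foot 40 x 40 x 30 mm, round black shaft 22 mm thick, 100 mm long. Origin on the axis at the top of the foot (30 mm above the underside); z runs along the shaft to its free end. 
- parts_bin: bystander: loose open black plastic bin 160 x 100 x 60 mm beyond the rack's left end; origin at the centre of its underside
- meter: bystander: loose grey hand-held meter lying flat, 170 x 90 x 36 mm (42 mm with its dial), beyond the rack's right end; origin at the centre of its underside
- driver: bystander: loose screwdriver lying on the bench behind the rack, under 35 mm high; its x axis runs along it from handle to tip

How it is judged:
By the outcome, as a careful person would: the job done as asked, in the order asked, and still so for the second after the job is handed in, with the robot touching nothing.
It also fails if it takes over 54 s, if anything falls off the work surface, if the arm or the gripper's body presses on something with over 40 N, if the wrist force passes 120 N, or if a joint passes its speed limit or range.

ROBOT

A 7-joint arm with a two-finger parallel gripper is mounted at the origin on the work surface. World frame = base frame: x ahead of the robot, y to its left, z up, the work surface at z = 0. Lengths are in m, angles in degrees, forces in N, time in s.
With the tool pointing down it reaches from about 0.35 to 0.775 m from the base axis. Payload 3.1 kg.
Tool frame: the origin (TCP) lies at the centre of the arm's flange, where the gripper is bolted on; the fingertips stand 173 mm ahead of it and the grasp point (between the pads) lies robot.grip_point_offset ahead of it (robot.grip_point_offset is the distance from the TCP to the grasp point, in m); y points along the fingers, z is the direction in which the jaws open and shut, and the axes are right-handed (so a half turn about y gives the same grasp; the last joint's range is limited). The gripper opens to 85 mm and grips with 20 to 120 N. Pads are 22 mm wide; open, the fingers measure 114 mm over their backs; the gripper's body (76 mm by 85 mm) begins 54 mm behind the grasp point. The pads swing forward as they close: fully open they stand 13 mm farther back than shut.
Start: joints at [71.007, 17.813, 0.802, 86.603, -0.252, 75.585, -1.558], TCP at [0.157, -0.527, 0.405] pointing down, gripper open.
Joint ranges: [-154.91, 154.91], [-16.99, 109.72], [-72.82, 74.43], [7.12, 147.25], [-82.49, 262.49], [11.32, 116.49], [-174.64, 174.64]. Speed limits (degrees/s): [159.86, 159.86, 180, 180, 180, 180, 180].

INTERFACE

Orientations are given as a 3x3 rotation matrix whose columns are the frame's x, y, z axes.
In Python, from cell import robot gives the robot as it stands. Calls block until the motion is done:
- robot.move_to(position, orientation): joint-space move of the TCP to a pose.
- robot.move_l(position, vel=0.15, rotation=None): straight line of the TCP; rotation=None keeps the orientation; vel is the mean speed in m/s.
- robot.move_joints(angles): joint-space move.
- robot.set_gripper(opening, newtons=None): finger opening in m; newtons is the grip in N (None keeps the last); returns when the fingers have stopped.
- robot.wait(seconds).
- robot.inverse_kinematics(position, orientation): joint angles nearest the present ones, or None.
- robot.sense(): the state.
- robot.camera(name): name is "scene" or "top" or "wrist"; returns the picture (400x640x3 uint8, red, green, blue); there is no depth.
- robot.camera_params(name): a dict with "mtx" (3x3 intrinsics, pixels), "world_from_camera" (4x4, takes a point from camera to world coordinates); the wrist camera has in their place "T_tool_cam" (4x4, takes a point from camera to tool coordinates, whose origin is the TCP and whose axes are the tool frame's). Camera axes: x right, y down, z forward; pixel columns grow to the right and rows downward; lengths in m; the calibration is good to about 2 mm. A picture is of the moment at which its call begins: read the wrist's pose just before it. camera_params takes no time and is no camera call.
A pose or a line that the arm cannot do raises robot.IKError and nothing moves.
- robot.hand_in(): hands the job in, once; it reports no verdict.
The state is a dict: "time_s": time; "qpos": joint angles; "joint_vel": joint speeds; "joint_efforts": joint torques, N m; "ee_pos": TCP position; "tcp_rot": TCP orientation; "wrist_force": force on the tool from outside, world axes, zero at the start; "moment": the same for the moment, N m; "opening": finger opening in m.
Only numpy, scipy, OpenCV 4.12 (cv2) and the standard library are available. Lean on these libraries where they do the work, as an engineer would, in place of code of your own. Each camera call takes 0.05 s, during which the arm holds its last target. There are 200 camera calls.

## Working session

There is one attempt and no reset: what is moved stays moved. The work goes in short steps, each a Python script; the robot and the scene stay as the last script left them, time stands still between calls to the robot, and variables do not carry over. Pictures are saved under pics/ and viewed, about 8 in all and at most 12, crops included, and the job is handed in when it is done.

```bash
ls; mkdir -p pics; python3 - <<'E'
from cell import robot
import cv2,numpy as np
for n in ("scene","top"):
    im=robot.camera(n); cv2.imwrite(f"pics/{n}0.png",im[:,:,::-1]); p=robot.camera_params(n); print(n,p["mtx"],np.round(p["world_from_camera"],4))
print(robot.camera_params("wrist"),robot.grip_point_offset); s=robot.sense(); print(s["tcp_rot"],s["time_s"])
E
```

```text
pics
scene [[432.65060327   0.         324.72813528]
 [  0.         432.65060327 208.41930673]
 [  0.           0.           1.        ]] [[ 0.3175  0.807  -0.4979  1.1999]
 [ 0.9483 -0.2681  0.17   -0.2018]
 [ 0.0037 -0.5261 -0.8504  1.1115]
 [ 0.      0.      0.      1.    ]]
top [[455.55732446   0.         321.67455941]
 [  0.         455.55732446 203.80290334]
 [  0.           0.           1.        ]] [[-6.0000e-04 -9.9050e-01  1.3760e-01  4.2360e-01]
 [-9.9970e-01  4.0000e-03  2.4000e-02 -1.2900e-02]
 [-2.4300e-02 -1.3750e-01 -9.9020e-01  1.3091e+00]
 [ 0.0000e+00  0.0000e+00  0.0000e+00  1.0000e+00]]
{'mtx': array([[324.64504743,   0.        , 314.30853293],
       [  0.        , 324.64504743, 198.24080876],
       [  0.        ,   0.        ,   1.        ]]), 'T_tool_cam': array([[ 6.33537690e-04,  9.59446312e-01,  2.81890710e-01,
        -7.23277234e-02],
       [-4.08622677e-04, -2.81890494e-01,  9.59446498e-01,
         3.06975791e-02],
       [ 9.99999716e-01, -7.23032454e-04,  2.13463268e-04,
        -5.95150048e-04],
       [ 0.00000000e+00,  0.00000000e+00,  0.00000000e+00,
         1.00000000e+00]])} 0.1547
[[-9.58276716e-01 -7.00969919e-04  2.85841293e-01]
 [-2.85842137e-01  2.03041679e-03 -9.58274569e-01]
 [ 9.13446876e-05 -9.99997693e-01 -2.14606787e-03]] 0.1
```

View pics/scene0.png

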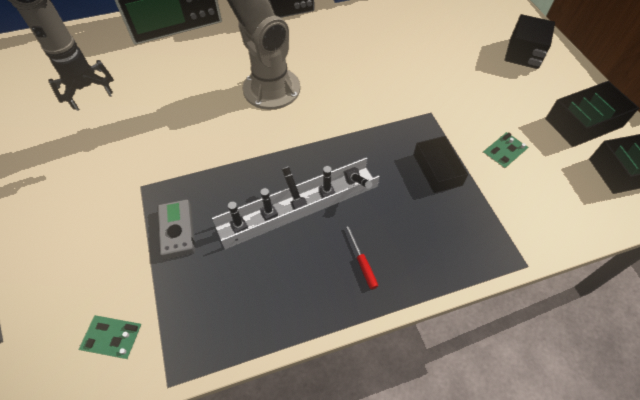

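View pics/top0.png

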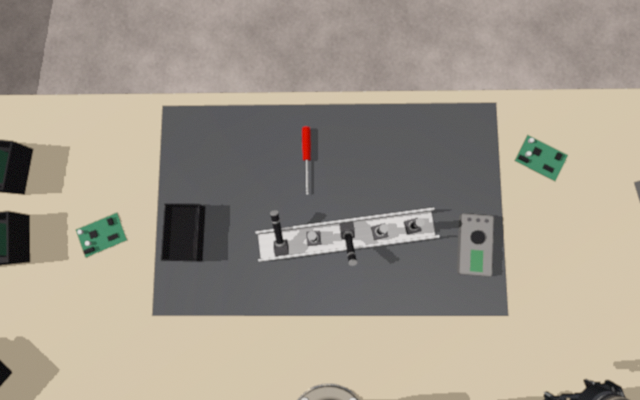

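Far post: foot about (280,247), tip about (275,215) in the top view. Near post: foot about (348,230), tip about (352,262). The standing posts are at about x=313, 380 and 413. The bin is left, the meter right and the driver behind. I'll zoom in and measure.

```bash
cat > h.py <<'E'
from cell import robot
import cv2,numpy as np
def ray(n,u,v):
    p=robot.camera_params(n);T=np.array(p["world_from_camera"]);d=T[:3,:3]@np.linalg.solve(p["mtx"],[u,v,1.]);return T[:3,3],d/np.linalg.norm(d)
def onz(n,u,v,z):
    o,d=ray(n,u,v);return o+d*(z-o[2])/d[2]
def proj(n,P):
    p=robot.camera_params(n);T=np.linalg.inv(p["world_from_camera"]);c=T[:3,:3]@P+T[:3,3];q=np.array(p["mtx"])@c;return q[:2]/q[2]
def two(a,b):
    (o1,d1),(o2,d2)=a,b
    s=np.linalg.lstsq(np.c_[d1,-d2],o2-o1,rcond=None)[0];p,q=o1+d1*s[0],o2+d2*s[1];return (p+q)/2,np.linalg.norm(p-q)
E
python3 - <<'E'
from h import *
t=cv2.imread("pics/top0.png");s=cv2.imread("pics/scene0.png")
a=cv2.resize(t[200:272,250:445],None,fx=4,fy=4,interpolation=cv2.INTER_CUBIC)
b=cv2.resize(s[158:248,208:386],(712,308) and None,fx=3.4,fy=3.4,interpolation=cv2.INTER_CUBIC)
o=np.zeros((a.shape[0]+b.shape[0],780,3),np.uint8);o[:a.shape[0],:a.shape[1]]=a;o[a.shape[0]:,:b.shape[1]]=b
cv2.imwrite("pics/zoom.png",o);print(o.shape)
hsv=cv2.cvtColor(t,cv2.COLOR_BGR2HSV)
m=((t.min(2)>130)).astype(np.uint8);m[:205]=0;m[268:]=0;m[:,:250]=0;m[:,450:]=0
m=cv2.morphologyEx(m,cv2.MORPH_CLOSE,np.ones((9,9)))
cs=max(cv2.findContours(m,0,1)[0],key=cv2.contourArea);r=cv2.minAreaRect(cs);print(r)
bp=cv2.boxPoints(r)
for q in bp: print(q,onz("top",*q,0.054).round(4))
E
```

```text
(594, 780, 3)
((345.4917907714844, 225.5040283203125), (47.9683837890625, 182.8491973876953), 82.38353729248047)
[251.69489 213.84897] [0.5705 0.2125 0.054 ]
[432.9309  189.61392] [ 0.6365 -0.2916  0.054 ]
[439.2887  237.15909] [ 0.5045 -0.3044  0.054 ]
[258.05267 261.39413] [0.4391 0.1923 0.054 ]
```

View pics/zoom.png

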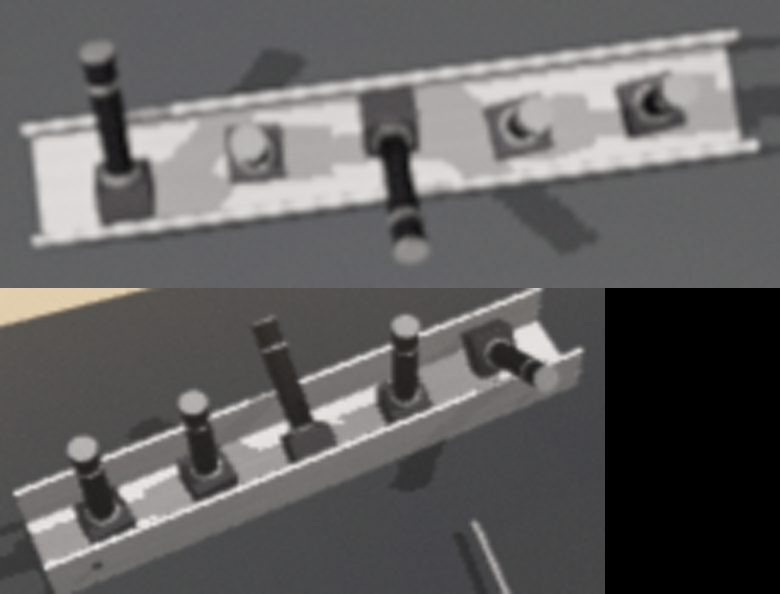

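Top view in the zoom: far cap (97,50) with its foot junction at (122,178), and near cap (410,250) with its junction at (390,138). The rack's top corners are at (22,130), (738,36), (758,146) and (35,242). The geometry given (52° lean, shaft on the wall edge) puts the foot-top at z≈40 mm and the tip at z≈102 mm. I'll check that against the images and then plan the reach.

```bash
cat > meas.py <<'E'
from h import *
tz=lambda x,y:(250+(x+.5)/4-.5,200+(y+.5)/4-.5)
sz=lambda x,y:(208+(x+.5)/3.4-.5,158+(y-288+.5)/3.4-.5)
C=np.array([onz("top",*tz(*q),.054) for q in [(22,130),(738,36),(758,146),(35,242)]])
rc=C.mean(0)[:2]; yv=(C[0]+C[3]-C[1]-C[2])[:2]; yv/=np.linalg.norm(yv); xv=np.array([yv[1],-yv[0]])
R=np.array([xv,yv])
tips={"near":(410,250),"far":(97,50)}; junc={"near":(390,138),"far":(122,178)}
P={k:(onz("top",*tz(*junc[k]),.0402),onz("top",*tz(*tips[k]),.102)) for k in tips}
def frame(psi,u):
    b=np.sin(psi)*u+np.cos(psi)*np.array([0,0,1]);z=np.cross(u,[0,0,1]);return b,z
def tool(psi,u,sg=1):
    b,z=frame(psi,u);z=z*sg;return np.c_[np.cross(-b,z),-b,z]
E
python3 - <<'E'
from meas import *
print("len,wid",[np.linalg.norm(C[i]-C[(i+1)%4]).round(4) for i in range(4)],"centre",rc,"yaw",np.degrees(np.arctan2(-yv[0],yv[1])))
for k,(f,t) in P.items():
    d=t-f;print(k,f.round(4),t.round(4),"L",np.linalg.norm(d).round(4),"rack f,t",(R@(f[:2]-rc)).round(4),(R@(t[:2]-rc)).round(4))
p,e=two(ray("top",*tz(97,50)),ray("scene",*sz(545,378)));print("far tip 2view",p.round(4),e, R@(p[:2]-rc))
for n,q,w in (("s",(247,140),(193,402)),("r",(537,112),(193,402)),("q",(685,88),(83,448)),("s",(247,140),(405,327))):
    p,e=two(ray("top",*tz(*q)),ray("scene",*sz(*w)));print(n,p.round(4),round(e,4),R@(p[:2]-rc))
g=robot.grip_point_offset
for k,sgn in (("near",-1),("far",1)):
    u=np.array([*(sgn*xv),0]);f=P[k][0];y=R[1]@(f[:2]-rc)
    for dl in range(-10,101,10):
        for sg in (1,-1):
            o=[]
            for th in range(52,-1,-13):
                a=np.sin(np.radians(th))*u+np.cos(np.radians(th))*np.array([0,0,1])
                c=np.array([*(rc+yv*y),.041])+u*(-.0113*th/52)
                b,_=frame(np.radians(th-dl),u)
                q=robot.inverse_kinematics(c+a*.095+b*g,tool(np.radians(th-dl),u,sg));o.append(q)
            if all(x is not None for x in o): print(k,dl,sg,np.round(o[0]),np.round(o[-1]),"maxstep",np.abs(np.diff(o,axis=0)).max().round())
E
```

```text
len,wid [np.float64(0.4991), np.float64(0.0767), np.float64(0.4997), np.float64(0.0777)] centre [ 0.51316435 -0.05095083] yaw 7.3898514695702655
near [ 0.5144 -0.0529  0.0402] [ 0.4364 -0.0635  0.102 ] L 0.1001 rack f,t [ 0.0009 -0.0021] [-0.0777 -0.0025]
far [0.487  0.1337 0.0402] [0.5693 0.1444 0.102 ] L 0.1035 rack f,t [-0.0022  0.1865] [0.0808 0.1865]
far tip 2view [0.5694 0.1439 0.0998] 0.001506904105455059 [0.08078334 0.18601992]
s [ 0.5064 -0.05    0.1118] 0.1865 [-0.00655395  0.00178818]
r [ 0.5241 -0.1447  0.1348] 0.0001 [-0.00120387 -0.09437307]
q [ 0.5395 -0.2385  0.1358] 0.0025 [ 0.00196515 -0.18938882]
s [0.5063 0.0413 0.1341] 0.002 [0.00508371 0.09236391]
near 10 1 [  76.   10.  -60.  145.  226.   12. -112.] [ 32.  32. -42.  91.  22.  76.  82.] maxstep 247.0
near 10 -1 [ 76.  10. -60. 145. 226.  12.  68.] [ 23.  29. -28.  92.  15.  73. -92.] maxstep 251.0
near 20 1 [ 53.   5. -40. 138. -44.  11. 153.] [ 28.  39. -42.  82.  24.  88.  81.] maxstep 46.0
near 20 -1 [ 43.   4. -30. 138. -49.  12. -23.] [ 19.  36. -27.  83.  16.  86. -93.] maxstep 50.0
near 30 1 [ 38.   6. -2
[... 689 characters left out ...]
0 -1 [  7.  59. -48.  60.  26. 105.  63.] [ -1.   8. -21. 120.  14.  33.  66.] maxstep 34.0
far 30 1 [   9.   50.  -45.   71.   25.   91. -117.] [  37.   11.  -63.  128.   46.   25. -145.] maxstep 21.0
far 30 -1 [ 10.  51. -47.  71.  26.  92.  62.] [ 29.   8. -55. 128.  41.  23.  39.] maxstep 30.0
far 40 1 [  13.   44.  -48.   82.   28.   79. -120.] [ 35.   8. -62. 136.  88.  18. 171.] maxstep 304.0
far 40 -1 [ 14.  44. -48.  82.  28.  80.  60.] [ -5.   3. -20. 137.  85.  12.  -8.] maxstep 58.0
far 50 1 [  16.   37.  -48.   92.   29.   66. -122.] [ 21.   9. -51. 144. 130.  29. 127.] maxstep 289.0
far 50 -1 [ 21.  41. -57.  92.  36.  69.  54.] [ 30.  12. -61. 144. 128.  31. -49.] maxstep 59.0
```

Everything agrees. The rack measures 499 mm, the shafts 100 and 103 mm, the standing tips sit at z≈0.135, and the far tip from two views is at z=0.100. The two tips imply a +1.5 mm rack-x correction. I'll start with the near post, grasping in the lean plane with the tool tilted 30° off the post axis.

```bash
cat > act.py <<'E'
from meas import *
from scipy.spatial.transform import Rotation as Ro
rc=rc+.0015*xv; g=robot.grip_point_offset; Z=np.array([0,0,1.]); S=.078+.015  # grasp above foot centre
CF={"near":dict(sg=-1,dl=30,s=-1,y=-.0023),"far":dict(sg=1,dl=22,s=1,y=.1865)}
def pose(k,th,cx,cz,back=0):
    """foot centre at outward cx, height cz, post tilted th deg"""
    c=CF[k];u=np.array([*(c["s"]*xv),0]);t=np.radians(th);a=np.sin(t)*u+np.cos(t)*Z
    ps=np.radians(th-c["dl"]);b,_=frame(ps,u)
    return np.array([*(rc+yv*c["y"]),0])+u*cx+Z*cz+a*S+b*(g+back), tool(ps,u,c["sg"])
def go(p,Rm,v=.1,w=25):
    s=robot.sense();d=np.linalg.norm(p-s["ee_pos"]);r=np.degrees(np.linalg.norm(Ro.from_matrix(Rm@np.array(s["tcp_rot"]).T).as_rotvec()))
    robot.move_l(p,vel=d/max(d/v,r/w,.1),rotation=Rm)
def st(m):
    s=robot.sense();print(m,"t",round(s["time_s"],2),"F",np.round(s["wrist_force"],1),"op",round(s["opening"],4),"p",np.round(s["ee_pos"],4))
    return s
def snap(f,n="top"): cv2.imwrite(f"pics/{f}.png",cv2.resize(robot.camera(n)[:,:,::-1],None,fx=1,fy=1))
def grab(k):
    robot.set_gripper(.05,100)
    p,Rm=pose(k,52,-.0113,.031,.1);robot.move_to(p,Rm);st("pre")
    go(*pose(k,52,-.0113,.031),.15);st("at")
    robot.set_gripper(0.0,100);st("closed")
    go(*pose(k,52,-.0113,.043),.04);st("lift")
def raise_(k):
    for th in (39,26,13,0): go(*pose(k,th,-.0113*th/52,.043),.15,30)
    st("upright")
E
python3 - <<'E'
from act import *
grab("near")
a=robot.camera("scene")[120:260,190:400];b=robot.camera("wrist")
o=np.zeros((590,640,3),np.uint8);o[:280,:420]=cv2.resize(a,None,fx=2,fy=2,interpolation=2);o[280:,:496]=cv2.resize(b,(496,310))
cv2.imwrite("pics/n1.png",o[:,:,::-1])
E
```

```text
pre t 2.47 F [ 0.1  0.3 -0.4] op 0.05 p [ 0.3593 -0.0742  0.3248]
at t 3.28 F [-0.7 -0.4  0.4] op 0.0501 p [ 0.3963 -0.0687  0.232 ]
closed t 3.67 F [-2.5 -0.8  4.5] op 0.0199 p [ 0.3963 -0.0688  0.2324]
lift t 4.12 F [ 0.5  0.1 -3.6] op 0.02 p [ 0.3955 -0.0684  0.2434]
```

View pics/n1.png

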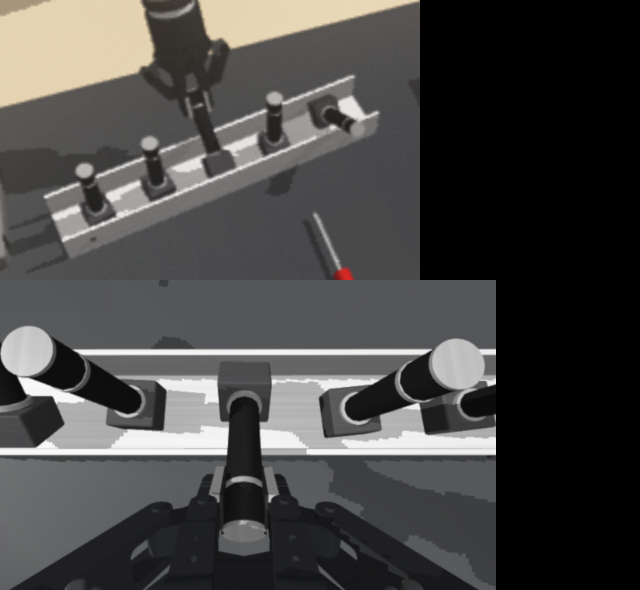

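The near post is gripped near its tip, with the shaft between the pads and the foot clear. The wrist carries about 3.6 N. Next I'll raise it and check the tilt.

```bash
python3 - <<'E'
from act import *
raise_("near")
a=robot.camera("scene")[120:260,190:400];b=robot.camera("wrist")
o=np.zeros((590,640,3),np.uint8);o[:280,:420]=cv2.resize(a,None,fx=2,fy=2,interpolation=2);o[280:,:496]=cv2.resize(b,(496,310))
cv2.imwrite("pics/n2.png",o[:,:,::-1])
E
```

```text
upright t 6.52 F [-0.2 -0.  -3.2] op 0.02 p [ 0.591  -0.0433  0.2701]
```

View pics/n2.png

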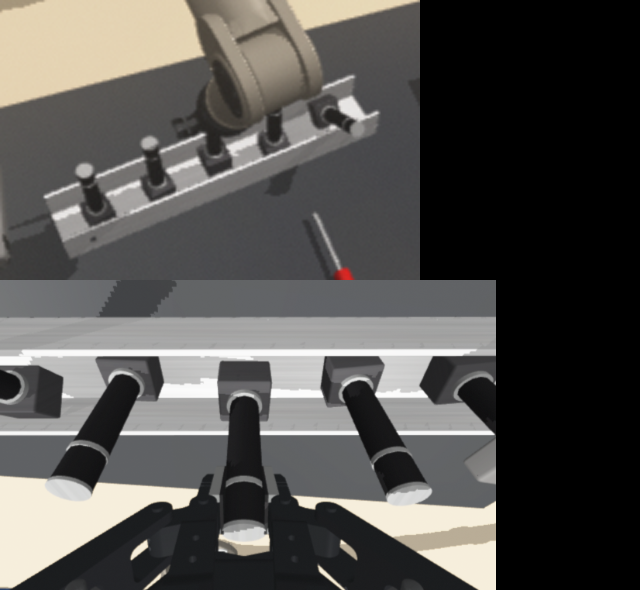

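The wrist view hasn't changed relative to the gripper, so the post didn't slip and it stands parallel to its neighbours. I'll lower it until the floor pushes back, then release.

```bash
cat >> act.py <<'E'
def lower(k):
    go(*pose(k,0,0,.0245),.04); robot.wait(.15); f0=st("above")["wrist_force"][2]
    z=.0245
    while z>.0165:
        z-=.0007; go(*pose(k,0,0,z),.02); f=robot.sense()["wrist_force"][2]
        if f-f0>8: break
    st(f"contact z {z:.4f} f0 {f0:.1f}")
E
python3 - <<'E'
from act import *
lower("near")
robot.wait(.3);st("settled")
b=robot.camera("wrist");cv2.imwrite("pics/n3.png",b[:,:,::-1])
E
```

```text
above t 7.38 F [-0.   0.8 -4.1] op 0.0199 p [ 0.5918 -0.043   0.2516]
contact z 0.0217 f0 -4.1 t 8.38 F [ 1.5 -0.1  5.3] op 0.0199 p [ 0.5918 -0.0431  0.25  ]
settled t 8.68 F [1.  0.8 5.6] op 0.0197 p [ 0.5918 -0.043   0.25  ]
```

```bash
python3 - <<'E'
from act import *
robot.set_gripper(.05);st("open")
go(*pose("near",0,0,.0217,.1),.15)
p,Rm=pose("near",0,0,.08,.1);go(p,Rm,.2)
a=robot.camera("top")[195:275,245:450];b=robot.camera("wrist")
p,Rm=pose("far",52,-.0113,.09,.1);robot.move_to(p,Rm);st("via")
c=robot.camera("scene")[150:255,200:400]
o=np.zeros((600,780,3),np.uint8);o[:240,:615]=cv2.resize(a,(615,240),interpolation=2);o[240:590,:400]=cv2.resize(b,(400,250)).repeat(1,0)[:350] if 0 else 0
o[240:490,:400]=cv2.resize(b,(400,250));o[240:430,400:762]=cv2.resize(c,(362,190),interpolation=2)
cv2.imwrite("pics/n4.png",o[:,:,::-1])
E
```

```text
open t 9.12 F [ 0.  -0.7  0.3] op 0.0502 p [ 0.5916 -0.0431  0.2483]Traceback (most recent call last):
  File "<stdin>", line 6, in <module>
cell.IKError: the arm cannot take that pose within its joint ranges
```

```bash
python3 - <<'E'
from act import *
st("now")
a=robot.camera("top")[195:275,245:450];b=robot.camera("wrist");c=robot.camera("scene")[150:255,200:400]
o=np.zeros((490,780,3),np.uint8);o[:240,:615]=cv2.resize(a,(615,240),interpolation=2)
o[240:490,:400]=cv2.resize(b,(400,250));o[240:430,400:762]=cv2.resize(c,(362,190),interpolation=2)
cv2.imwrite("pics/n4.png",o[:,:,::-1])
for sg in (1,-1):
  for dl in (22,26,30,34):
    CF["far"].update(sg=sg,dl=dl);r=[]
    for cz,bk in ((.031,0),(.031,.05),(.031,.08),(.031,.1),(.06,.08),(.09,.1)):
        q=robot.inverse_kinematics(*pose("far",52,-.0113,cz,bk));r.append(None if q is None else np.round(q).astype(int).tolist())
    for th in (26,0):
        q=robot.inverse_kinematics(*pose("far",th,-.0113*th/52,.043));r.append(None if q is None else np.round(q).astype(int).tolist())
    print(sg,dl,*[("-" if x is None else x) for x in r])
E
```

```text
now t 10.48 F [-0.1 -0.7 -0.2] op 0.0498 p [ 0.6409 -0.0368  0.3919]
1 22 [-2, 52, -24, 64, 11, 97, -107] [-4, 53, -24, 55, 11, 104, -106] [-5, 54, -23, 49, 11, 109, -106] [-5, 55, -23, 45, 11, 113, -105] [-5, 53, -23, 47, 11, 112, -105] - [4, 28, -28, 93, 13, 66, -110] [9, 9, -32, 121, 20, 31, -120]
1 26 [-1, 49, -25, 68, 12, 92, -107] [-2, 49, -24, 60, 11, 99, -107] [-3, 50, -24, 55, 11, 103, -106] [-4, 50, -24, 51, 11, 106, -106] [-4, 49, -24, 53, 11, 107, -106] [-5, 49, -24, 45, 11, 114, -105] [5, 26, -29, 97, 14, 61, -111] [11, 7, -34, 125, 25, 26, -125]
1 30 [-1, 46, -25, 72, 12, 87, -108] [-1, 45, -25, 66, 12, 94, -107] [-2, 46, -25, 61, 12, 98, -107] [-3, 46, -25, 58, 12, 101, -106] [-2, 45, -25, 59, 11, 101, -106] [-3, 44, -25, 52, 11, 108, -106] [5, 23, -29, 101, 14, 56, -112] [13, 6, -36, 128, 33, 21, -134]
1 34 [0, 43, -26, 77, 13, 82, -108] [0, 42, -25, 71, 12, 88, -107] [-1, 42, -25, 67, 12, 92, -107] [-1, 42, -25, 64, 12, 95, -107] [-1, 41, -25, 64, 11, 96, -107] [-2, 40, -25, 58, 11, 102, -106] [6, 21, -29, 105, 15, 50, -113] [9, 5, -33, 132, 46, 16, -147]
-1 22 [13, 
[... 260 characters left out ...]
60, 38, 107, 56] [10, 60, -64, 54, 38, 111, 58] [8, 60, -63, 51, 38, 113, 59] [9, 59, -63, 52, 37, 114, 59] [2, 53, -47, 45, 26, 116, 66] [27, 40, -67, 96, 38, 70, 49] [32, 11, -58, 124, 36, 29, 45]
-1 30 [16, 59, -64, 72, 39, 97, 54] [14, 58, -64, 65, 38, 102, 55] [12, 57, -64, 60, 38, 106, 57] [11, 57, -64, 57, 38, 108, 58] [12, 56, -65, 58, 37, 109, 57] [8, 53, -60, 51, 33, 113, 61] [29, 37, -67, 100, 39, 65, 48] [30, 9, -56, 128, 42, 23, 39]
-1 34 [18, 57, -64, 76, 39, 92, 53] [16, 55, -65, 70, 38, 97, 55] [15, 54, -65, 66, 38, 101, 56] [14, 54, -65, 63, 37, 103, 56] [14, 53, -65, 63, 37, 104, 56] [12, 50, -63, 57, 34, 109, 59] [30, 34, -66, 104, 40, 60, 47] [27, 7, -52, 131, 53, 18, 27]
```

View pics/n4.png

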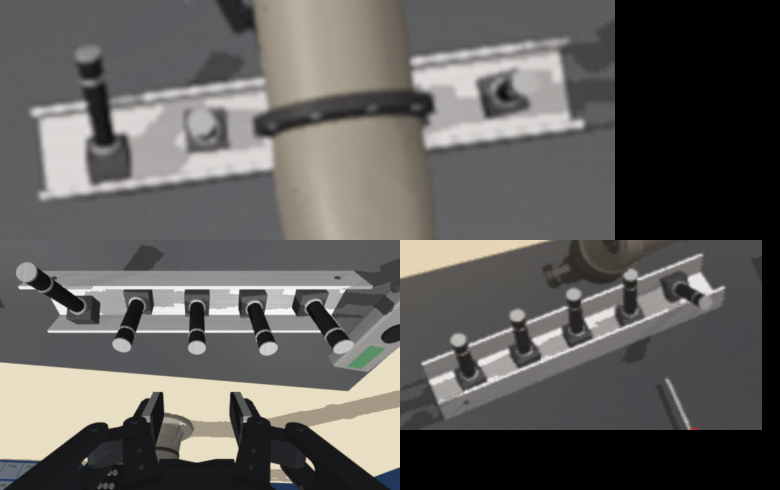

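The near post stands upright in line with the others, in the wrist and scene views. For the far post I'll use a 28° tool offset, which is reachable throughout.

```bash
sed -i 's/sg=1,dl=22/sg=1,dl=28/' act.py; python3 - <<'E'
from act import *
for bk,cz in ((.1,.021),(.06,.021),(.04,.06),(0,.1)): print(bk,cz,robot.inverse_kinematics(*pose("far",0,0,cz,bk)) is not None)
p,Rm=pose("far",52,-.0113,.09,.1);robot.move_to(p,Rm);st("via")
grab("far")
a=robot.camera("scene")[120:260,190:400];b=robot.camera("wrist")
raise_("far")
c=robot.camera("wrist")
o=np.zeros((530,800,3),np.uint8);o[:280,:420]=cv2.resize(a,None,fx=2,fy=2,interpolation=2);o[280:530,:400]=cv2.resize(b,(400,250));o[280:530,400:]=cv2.resize(c,(400,250))
cv2.imwrite("pics/f1.png",o[:,:,::-1])
E
```

```text
0.1 0.021 True
0.06 0.021 True
0.04 0.06 True
0 0.1 True
via t 11.44 F [ 0.2 -0.4 -0.1] op 0.0502 p [0.6554 0.1534 0.3799]
pre t 12.01 F [-0.9  0.2  0.5] op 0.0499 p [0.6546 0.1542 0.3199]
at t 12.82 F [-0.2 -0.   0.5] op 0.0495 p [0.6155 0.1506 0.2315]
closed t 13.21 F [2.1 0.9 3.5] op 0.02 p [0.6152 0.1503 0.2307]
lift t 13.66 F [ 3.3 -0.5 -2.7] op 0.0202 p [0.6149 0.1503 0.2416]
upright t 16.08 F [ 0.3  0.6 -3.8] op 0.0199 p [0.4199 0.1252 0.2731]
```

View pics/f1.png

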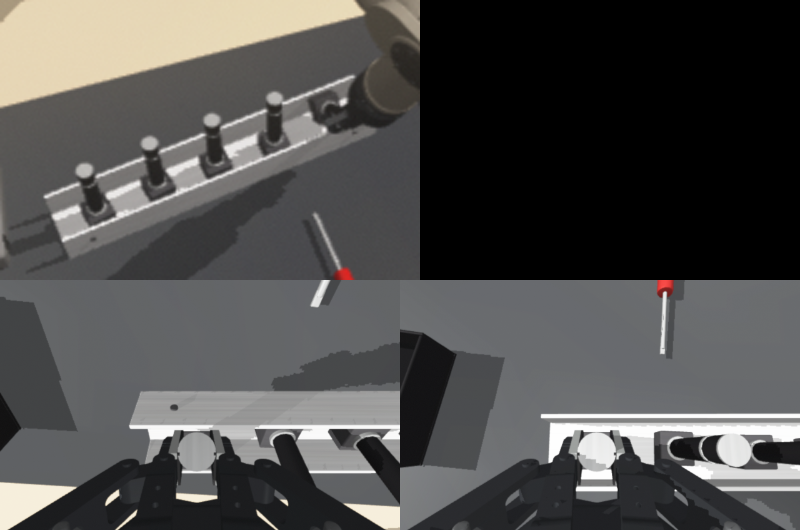

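The cap stays put between the pads through the turn, so there was no slip. I'll lower it by force, release and check from above.

```bash
python3 - <<'E'
from act import *
lower("far");robot.wait(.3);st("settled")
c=robot.camera("scene")[130:240,300:410]
z=.021
robot.set_gripper(.05);st("open")
go(*pose("far",0,0,z,.1),.15);go(*pose("far",0,0,.06,.1),.2)
s=robot.sense();q=np.array(s["qpos"]);q[0]+=55;robot.move_joints(q);st("clear")
t=robot.camera("top");sc=robot.camera("scene")
o=np.zeros((580,780,3),np.uint8);o[:320,:780]=cv2.resize(t[195:275,250:445],(780,320),interpolation=2)
o[320:580,:400]=cv2.resize(sc[150:280,200:400],(400,260),interpolation=2);o[320:580,420:680]=cv2.resize(c,(260,260),interpolation=2)
cv2.imwrite("pics/f2.png",o[:,:,::-1]);cv2.imwrite("pics/top1.png",t[:,:,::-1])
d=np.abs(t.astype(int)-cv2.imread("pics/top0.png")[:,:,::-1]).max(2)
for n,(x0,x1,y0,y1) in dict(bin=(158,210,198,266),meter=(456,498,210,280),driver=(298,318,122,198)).items(): print(n,(d[y0:y1,x0:x1]>40).sum())
E
```

```text
above t 16.9 F [ 0.9  0.3 -3.3] op 0.0199 p [0.4189 0.125  0.2545]
contact z 0.0217 f0 -3.3 t 17.91 F [-2.8 -1.8  4.8] op 0.0202 p [0.4191 0.125  0.2522]
settled t 18.21 F [-4.2 -1.6  5.6] op 0.0201 p [0.4192 0.125  0.2522]
open t 18.66 F [ 0.4 -0.2 -0. ] op 0.0499 p [0.4188 0.125  0.2514]
clear t 21.39 F [-0.3  0.3 -0.5] op 0.0501 p [ 0.3116 -0.2362  0.3777]
bin 0
meter 0
driver 0
```

View pics/f2.png

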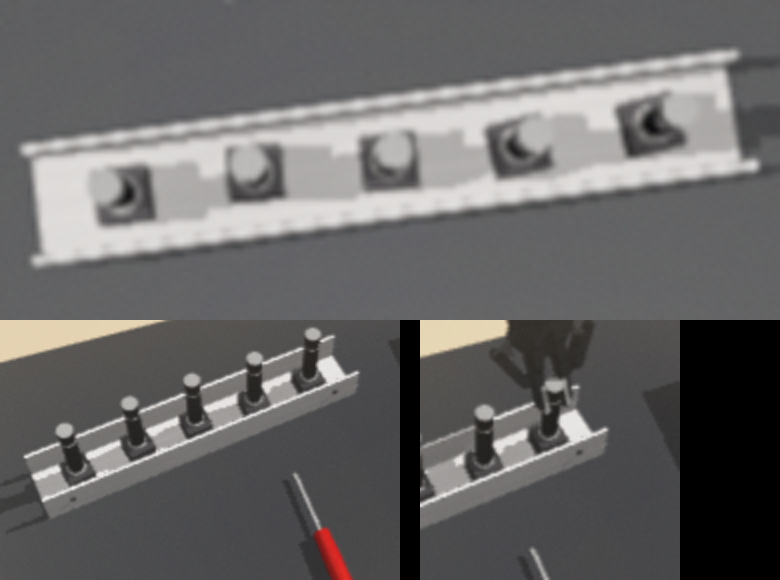

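All five posts stand upright in one evenly spaced row, with caps in the top crop at about x=105, 248, 393, 535 and 680. The bin, meter and driver show no changed pixels, and the arm is clear.

```bash
python3 -c "
from cell import robot
print(robot.hand_in(),robot.sense()['time_s'])"
```

```text
the job is handed in; nothing more can be done
the job is handed in; nothing more can be done
```

Both toppled posts now stand upright in the channel, each in its own place in the row, and the job is handed in. The robot clock read 21.4 s of the 54 s allowed, shortly before hand-in.

- **Method:** I gripped each post near the top of its shaft, lifted it about 12 mm and turned it upright. I then lowered it in 0.7 mm steps until the floor pushed back with about 8–9 N, and only then released it.
- **Final checks:** The top and scene views show all five posts upright and evenly spaced, with the arm clear and the wrist force near zero. The parts bin, meter and screwdriver show no pixel change in the top view. I checked the three standing posts by eye only.
- **Disagreements:**
  - My first rack-centre estimate was about 1.5 mm off compared with the post tips, so I corrected it before acting.
  - One approach pose for the far post was out of reach. The call was refused without moving the arm, so I used a slightly different tool angle.
  - The fingers read 20 mm closed on the 22 mm shaft, and neither post showed any slip in the pictures.

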